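# Wipe the offcuts from the cherry board into the lidded tray

### The arm

A 7-joint arm with a two-finger parallel gripper is mounted at the origin on the work surface. World frame = base frame: x ahead of the robot, y to its left, z up, the work surface at z = 0. Lengths are in m, angles in rad, forces in N, time in s.
With the tool pointing down it reaches from about 0.4 to 0.875 m from the base axis. Payload 19.3 kg.
Tool frame: the origin (TCP) lies on the centre line of the jaws, within the pads' length; the fingertips stand 14 mm ahead of it and the grasp point (between the pads) lies 5 mm behind it; z points along the fingers, y is the line along which they close (so a half turn about z gives the same grasp; the last joint's range is limited). The gripper opens to 85 mm and grips with 20 to 120 N. Pads are 22 mm wide; open, the fingers measure 114 mm over their backs; the gripper's body (76 mm by 85 mm) begins 54 mm behind the grasp point. The pads swing forward as they close: fully open they stand 13 mm farther back than shut.
Start: joints at [1.206, 0.521, -0.036, 1.599, 0.021, 1.021, -0.113], TCP at [0.182, -0.598, 0.245] pointing down, gripper open.
Joint ranges: [-2.91, 2.91], [-0.3, 2.13], [-1.5, 1.42], [0.17, 2.43], [-1.26, 4.41], [0.16, 1.93], [-2.52, 2.52]. Speed limits (rad/s): [1.89, 1.89, 2.39, 2.39, 3.01, 3.01, 3.01].

### API

Orientations are given as [roll, pitch, yaw] about the fixed x, y, z axes, in that order (R = Rz(yaw) Ry(pitch) Rx(roll)).
In Python, from workcell import bot, grab_frame, regions_of gives the robot as it stands. The module is installed in compiled form; this text tells all that it offers.
- The arm moves only by the tool play_rows, never from a script. Its argument "plan" is a list of rows, each a list of 3 entries, a list of its own where there are three numbers: the shift along the tool's x, y, z in units of 2.5 cm (1.0 is 2.5 cm), then the turn, a rotation vector about the tool's x, y, z in units of 0.15 rad (1.0 is 0.15 rad), then the closure, from -1 (fully open) to 1 (shut). In form: [[[tx, ty, tz], [rx, ry, rz], jaw], ...]. A call has 1 to 20 rows; each row shifts and turns the commanded pose from where the row before left it, along the tool's axes as they then stand; what a row does not reach is not made up. A row lasts 1/8 s, in which the tool goes at most 62.5 mm and 10.7 degrees, less where a joint would pass 70% of its speed; a pose out of reach is approached as far as the arm can. A call with a number of a shift or a turn outside -1 to 1 is refused whole. A call with a gripper value outside its range is refused whole. The fingers move at their own pace and stop on an object; "newtons" is the grip in N (left out, the last holds). Time passes only in rows, so rows that do not move let the fingers close. It gives the time, the measured TCP pose, the force, the opening and the grip force at its end, in the units of the state.
- bot.observe(): the state, without advancing time (a new reading comes with each control period).
- grab_frame(name): name is "side" or "top"; returns a dict with "pixels" (384x512x3 uint8, red, green, blue), "depth" (384x512 float32, m along the optical axis (not along the pixel's ray), 0 where there is no reading), "camera_matrix" (3x3 intrinsics, pixels), "R" (3x3) and "t" (3): a world point X has camera coordinates R X + t. Camera axes: x right, y down, z forward; pixel columns grow to the right and rows downward; lengths in m; the calibration is good to about 2 mm. A picture is of the moment at which its call begins.
- bot.job_done(): hands the job in; it is judged then, once.
Trained networks look in the newest picture that a camera, given by its name, has taken for a name from the list of things; names that differ only in an ending like _2 or _b are one class to them, and where a whole thing is asked for, a point or a joint stands for the part that bears it (a point fixed in the world has none). Each returns a list of dicts, best first, with "p" (0 to 1); they miss things now and then, are a little off and sometimes report something else, mostly with a low value. They report only what shows in the picture. A call takes as long as a camera call.
- regions_of(thing, camera): "mask" (384x512 bool, what is visible of it) and "box" ([left, top, right, bottom] in pixels, round what is visible of it).
The state is a dict: "clock": time; "qpos": joint angles; "qd": joint speeds; "joint_efforts": joint torques, N m; "position": TCP position; "tool_rot": TCP orientation; "force": force on the tool from outside, world axes, zero at the start; "moment": the same for the moment, N m; "grip_width": finger opening in m; "finger_force": force on a finger pad.
Only numpy, scipy, OpenCV 4.12 (cv2) and the standard library are available. Lean on these libraries where they do the work, as an engineer would, in place of code of your own. Each camera call takes 0.05 s, during which the arm holds its last target. There are 200 camera calls.

### The job

Clear the aluminium offcuts from the cherry board: with the blade of the knife lever up the lid of the catch tray at the board's end and swing it to upright, then wipe every offcut off the board into the tray with the scraper block, touching those on the board with neither fingers nor knife. Then shut the lid fully and leave the knife and the scraper back on the felt mat, the knife lying flat and the scraper standing on its sole. Leave the crucible, dish and can where they are.

Things in the scene. Friction and masses are not known exactly. Their poses are not given: they have to be found in the camera images.
- station: fixed wooden board with an olive tin catch tray at one end, in one piece 136 mm (x) by 295 mm (y). Origin on the desk; x points roughly away from the robot, y along the board towards the tray, z up. The board covers y from -150 to +30 mm, its top 56 mm above the desk; the tray joins its end at y = +30 mm
- board_mid (a point): centre of the board's top face (56 mm above the desk; y = -60 mm of station), axes as station. The face is 180 mm long (y); rails 8 mm wide and 10 mm high along both long sides (x = +-64 mm) leave 120 mm clear between them; both ends are open
- tray_in (a point): centre of the tray's inner floor (4 mm above the desk; y = 85 mm of station), axes as station. Inside it is 120 mm (x) by 110 mm (y); walls 5 mm thick, rim 48 mm above the desk (8 mm below the board's top); on the board's side the board's end is its wall
- lid_hinge (a point): middle of the lid's hinge line, on the tray's far (+x) wall, 48 mm above the desk (x = 65, y = 85 mm of station); the hinge runs along y; axes as station. The lid is an olive tin plate 146 mm (from hinge to lip) x 110 mm (along the hinge) x 6 mm, 0.16 kg
- lid_lip (a point): middle of the lower edge of the lid's free end, 146 mm from the hinge. Shut, the lid lies on the rim (underside 48 mm, top 54 mm above the desk) and this lip overhangs the tray's near (-x) wall by 16 mm, free beneath, so that a blade goes under it from the robot's side
- lid (a joint): angle of the lid, rad: 0 shut, grows as the lip swings up and over to the far side, stop at 1.6 (just past upright). The hinge is stiff (about 0.22 N m of friction): the lid stays where it is left; lifting it at the lip takes about 2 to 3 N, and it can be pushed shut from behind and above
- knife: loose stout palette knife, 170 mm long, 0.11 kg, lying on its handle, blade clear of the desk. Origin on its underside near its centre of mass (grip here, across y), x towards the tip. Dark handle 20 mm wide (y), 24 mm high, from x = -75 to +20 mm, brass ferrule; steel blade from x = 20 to 95 mm, 24 mm wide, 3 mm thick, its middle 12 mm above the underside
- knife_tip (a point): middle of the knife blade's tip, at x = 95 mm, z = 12 mm of knife; axes as knife
- scraper: loose scraper block standing on its brass sole: low block 80 mm (x) by 50 mm (y), 16 mm high, with an upright grip on top 64 mm (x) by 22 mm (y), up to 60 mm above the sole; 0.2 kg. Origin at the centre of the sole; grip it across y. It wipes with its long (80 mm) side, moving along its y
- mat: thin grey felt mat (under 1 mm, fixed), 240 mm (x) by 200 mm (y), on which the knife and the scraper lie at the start, to the robot's left or right. Origin at its centre
- case: low dark specimen case, fixed, 200 x 150 x 30 mm, on the side where the mat is not; not needed
- chip0: aluminium offcut, oblong, 32 x 22 mm, 8 mm thick, 15 g, lying flat on the board at the start; origin in the middle of its underside. Three to six of the six are present
- chip1: aluminium offcut, L-shaped, 32 x 22 mm, 8 mm thick, 15 g, lying flat on the board at the start; origin in the middle of its underside. Three to six of the six are present
- chip2: aluminium offcut, oblong, 32 x 22 mm, 8 mm thick, 15 g, lying flat on the board at the start; origin in the middle of its underside. Three to six of the six are present
- chip3: aluminium offcut, L-shaped, 32 x 22 mm, 8 mm thick, 15 g, lying flat on the board at the start; origin in the middle of its underside. Three to six of the six are present
- chip4: aluminium offcut, oblong, 32 x 22 mm, 8 mm thick, 15 g, lying flat on the board at the start; origin in the middle of its underside. Three to six of the six are present
- chip5: aluminium offcut, L-shaped, 32 x 22 mm, 8 mm thick, 15 g, lying flat on the board at the start; origin in the middle of its underside. Three to six of the six are present
- crucible: the white porcelain crucible, open cup 60 mm across, 45 mm high; origin at the centre of its underside; leave it alone
- dish: the ground glass relaxing dish, open, 110 mm across, 40 mm high; origin at the centre of its underside; leave it alone
- can: the olive collecting can, 84 mm across, 120 mm high; origin at the centre of its underside; leave it alone

How it is judged:
On the way, in this order (a step that is already met when the one before it is completed fails the run):
1. the knife is levering the lid: it bears on the lid and the lid has risen by more than 0.15 rad (contact force between knife and lid above 0.2 N and value of joint lid above 0.15 rad).
2. the lid has been swung up to 1.2 rad or more (value of joint lid above 1.2 rad), for 0.1 s.
3. the scraper pushes an offcut ((contact force between scraper and chip0 above 0.02 N or contact force between scraper and chip1 above 0.02 N or contact force between scraper and chip2 above 0.02 N or contact force between scraper and chip3 above 0.02 N or contact force between scraper and chip4 above 0.02 N or contact force between scraper and chip5 above 0.02 N)).
4. every offcut is in the tray (x of chip0 in the frame of tray_in between -0.062 and 0.062 m and y of chip0 in the frame of tray_in between -0.06 and 0.06 m and z of chip0 in the frame of tray_in between -0.015 and 0.04 m and x of chip1 in the frame of tray_in between -0.062 and 0.062 m and y of chip1 in the frame of tray_in between -0.06 and 0.06 m and z of chip1 in the frame of tray_in between -0.015 and 0.04 m and x of chip2 in the frame of tray_in between -0.062 and 0.062 m and y of chip2 in the frame of tray_in between -0.06 and 0.06 m and z of chip2 in the frame of tray_in between -0.015 and 0.04 m and x of chip3 in the frame of tray_in between -0.062 and 0.062 m and y of chip3 in the frame of tray_in between -0.06 and 0.06 m and z of chip3 in the frame of tray_in between -0.015 and 0.04 m and x of chip4 in the frame of tray_in between -0.062 and 0.062 m and y of chip4 in the frame of tray_in between -0.06 and 0.06 m and z of chip4 in the frame of tray_in between -0.015 and 0.04 m and x of chip5 in the frame of tray_in between -0.062 and 0.062 m and y of chip5 in the frame of tray_in between -0.06 and 0.06 m and z of chip5 in the frame of tray_in between -0.015 and 0.04 m), for 0.2 s.
At the end, for the whole second after the job is handed in: Every offcut present lies inside the catch tray, the lid is shut (within 0.06 rad), and the knife (flat) and the scraper (standing) rest on the desk with their origins over the felt mat (240 x 200 mm), tilted less than 0.12 rad (all of step 4 and value of joint lid below 0.06 rad and x of knife in the frame of mat between -0.12 and 0.12 m and y of knife in the frame of mat between -0.1 and 0.1 m and height (world z) of each of knife, scraper below 0.006 m and angle between each of knife, scraper's own z axis and vertical below 0.12 rad and linear speed of each of knife, scraper below 0.02 m/s and x of scraper in the frame of mat between -0.12 and 0.12 m and y of scraper in the frame of mat between -0.1 and 0.1 m); the robot touches nothing.
It fails at once if the fingers or the knife touch an offcut that is still on the board ((contact force between the fingers and chip0 above 0.5 N and z of chip0 in the frame of station above 0.052 m) or (contact force between knife and chip0 above 0.5 N and z of chip0 in the frame of station above 0.052 m) or (contact force between the fingers and chip1 above 0.5 N and z of chip1 in the frame of station above 0.052 m) or (contact force between knife and chip1 above 0.5 N and z of chip1 in the frame of station above 0.052 m) or (contact force between the fingers and chip2 above 0.5 N and z of chip2 in the frame of station above 0.052 m) or (contact force between knife and chip2 above 0.5 N and z of chip2 in the frame of station above 0.052 m) or (contact force between the fingers and chip3 above 0.5 N and z of chip3 in the frame of station above 0.052 m) or (contact force between knife and chip3 above 0.5 N and z of chip3 in the frame of station above 0.052 m) or (contact force between the fingers and chip4 above 0.5 N and z of chip4 in the frame of station above 0.052 m) or (contact force between knife and chip4 above 0.5 N and z of chip4 in the frame of station above 0.052 m) or (contact force between the fingers and chip5 above 0.5 N and z of chip5 in the frame of station above 0.052 m) or (contact force between knife and chip5 above 0.5 N and z of chip5 in the frame of station above 0.052 m)).
It fails at once if the crucible, dish or can is moved more than 30 mm or tipped over (distance of any of crucible, dish, can from where it was at the start of the episode above 0.03 m or angle between any of crucible, dish, can's own z axis and vertical above 0.5 rad).
Of chip0, chip1, chip2, chip3, chip4, chip5 only 3 to 6 are there at a start; the rules pass over those that are not, and their reading is None.
At some moment in a run one of knife, scraper may be knocked a few centimetres aside while the robot is not near it.
It also fails if it takes over 192 s, if anything falls off the work surface, if the arm or the gripper's body presses on something with over 40 N, if the wrist force passes 120 N, or if a joint passes its speed limit or range.

## Working session

There is one attempt and no reset: what is moved stays moved. The work goes in short steps, Python scripts to look and compute and a tool call to move; the robot and the scene stay as the last step left them, time stands still between calls to the robot, and variables do not carry over. Pictures are saved under pics/ and viewed, at most 14 in all, crops included, and the job is handed in when it is done.

Besides the shell and the picture viewer there is one more tool, called after ">>>" as name(argument=value, ...) on one line, values as JSON. play_rows: Moves the arm, as the interface text tells. Its arguments: {"type":"object","properties":{"plan":{"type":"array"},"newtons":{"type":"number"}},"required":["plan"]}

```bash
mkdir -p pics
cat > h.py <<'E'
import numpy as np, cv2
from workcell import bot, grab_frame, regions_of
from scipy.spatial.transform import Rotation as Ro
def cloud(f):
    d=f["depth"];K=f["camera_matrix"];v,u=np.indices(d.shape)
    c=np.stack([(u-K[0,2])/K[0,0]*d,(v-K[1,2])/K[1,1]*d,d],-1)
    return (c-f["t"])@f["R"]   # R^T(c-t)
def save(f,n,box=None,s=1):
    im=f["pixels"][:,:,::-1]
    if box: im=im[box[1]:box[3],box[0]:box[2]]
    cv2.imwrite("pics/"+n+".png",cv2.resize(im,None,fx=s,fy=s))
E
python3 - <<'E'
from h import *
print(bot.observe())
for c in ["top","side"]:
    f=grab_frame(c);save(f,c+"0",s=1.5);P=cloud(f);print(c,"campos",-f["R"].T@f["t"])
    for n in ["station","lid","knife","scraper","mat","case","chip0","chip1","crucible","dish","can"]:
        for r in regions_of(n,c)[:6]:
            if r["p"]<.3: continue
            m=r["mask"]&(f["depth"]>0);q=P[m]
            if len(q)<5: continue
            (cx,cy),wh,a=cv2.minAreaRect(q[:,:2].astype(np.float32))
            print(n,round(float(r["p"]),2),r["box"],"med",np.median(q,0).round(3),"zmax",np.percentile(q[:,2],95).round(3),"rect",np.round([cx,cy,*wh,a],3))
E
```

```text
{'clock': 0.0, 'qpos': array([ 1.20580572,  0.52198156, -0.03632241,  1.60000671,  0.02121703,
        1.02111316, -0.11281645]), 'qd': array([-0.00082363,  0.00115022, -0.00048043, -0.00078456,  0.00089451,
       -0.00052598,  0.0004844 ]), 'joint_efforts': array([ 1.13448797e-03, -9.27100611e+01,  1.98091440e+00, -3.69932520e+01,
        1.79286813e-02,  8.21452006e-03, -4.76216144e-05]), 'position': array([ 0.18145074, -0.597741  ,  0.24474648]), 'tool_rot': array([-3.14047363e+00,  9.80022446e-05,  2.94768797e-01]), 'force': array([ 0.59775244, -0.62065993,  0.57318995]), 'moment': array([ 0.00880617, -0.03571272, -0.05044376]), 'finger_force': 0.0, 'grip_width': 0.08520622327117107}
top campos [ 3.57603561e-01 -5.29846857e-04  1.26784361e+00]
station 0.62 [195.9, 152.4, 291.5, 206.6] med [0.633 0.048 0.055] zmax 0.064 rect [0.638 0.038 0.16  0.3   4.877]
lid 0.84 [198.6, 160.3, 230.5, 204.1] med [0.622 0.12  0.054] zmax 0.058 rect [0.624 0.12  0.148 0.11  2.94 ]
knife 0.88 [371.7, 182.8, 387.4, 233.1] med [ 0.54  -0.395  0.018] zmax 0.027 rect [ 0.545 -0.4    0.169  0.031  6.18
[... 3089 characters left out ...]
6.8] med [ 0.614 -0.025  0.065] zmax 0.067 rect [ 0.614 -0.036  0.032  0.037  7.47 ]
chip1 0.49 [222.4, 188.3, 232.3, 197.0] med [0.661 0.031 0.064] zmax 0.066 rect [6.6500e-01 2.6000e-02 2.2000e-02 3.4000e-02 3.4898e+01]
crucible 0.67 [306.3, 163.6, 327.8, 189.9] med [ 0.458 -0.142  0.032] zmax 0.046 rect [ 0.461 -0.168  0.056  0.092  8.25 ]
dish 0.83 [233.0, 121.5, 260.0, 152.6] med [ 0.714 -0.291  0.023] zmax 0.041 rect [ 0.71  -0.272  0.104  0.107 44.095]
dish 0.31 [307.2, 163.0, 327.0, 187.3] med [ 0.457 -0.141  0.032] zmax 0.046 rect [ 0.457 -0.153  0.054  0.06  10.51 ]
can 0.48 [251.3, 165.6, 263.2, 174.9] med [ 0.61  -0.079  0.063] zmax 0.066 rect [ 0.612 -0.089  0.035  0.038 20.055]
```

Run:
```python
from h import *
f=grab_frame("top");save(f,"top1",(100,110,420,270),2.5)
f=grab_frame("side");save(f,"side1",(140,100,380,290),3)
P=cloud(grab_frame("top")).reshape(-1,3)
def rect(sel):
    (cx,cy),wh,a=cv2.minAreaRect(sel[:,:2].astype(np.float32));return np.round([cx,cy,*wh,a],4)
# rails: z 64-68; chips: 62-66; 
b=(P[:,0]>.53)&(P[:,0]<.75)&(P[:,1]>-.16)&(P[:,1]<.2)
s=P[b&(P[:,2]>.045)&(P[:,2]<.075)];print("station top",rect(s),len(s))
k=(P[:,0]>.42)&(P[:,0]<.68)&(P[:,1]>-.46)&(P[:,1]<-.355)&(P[:,2]>.008);print("knife",rect(P[k]), "handle",rect(P[k&(P[:,2]>.019)]),"blade",rect(P[k&(P[:,2]<.019)]))
k=(P[:,0]>.42)&(P[:,0]<.68)&(P[:,1]>-.355)&(P[:,1]<-.24);print("scr grip",rect(P[k&(P[:,2]>.05)]),"body",rect(P[k&(P[:,2]>.01)&(P[:,2]<.05)]))
```

```text
station top [0.6305 0.0331 0.1512 0.2952 2.9358] 4170
knife [ 0.5449 -0.3921  0.1702  0.0351  6.6181] handle [ 0.5314 -0.3976  0.1415  0.0215  6.0339] blade [ 0.5449 -0.3921  0.1702  0.0351  6.6181]
scr grip [ 0.531  -0.2991  0.0632  0.0234  6.4477] body [ 0.5844 -0.2848  0.1879  0.0715  5.1611]
```

View pics/top1.png

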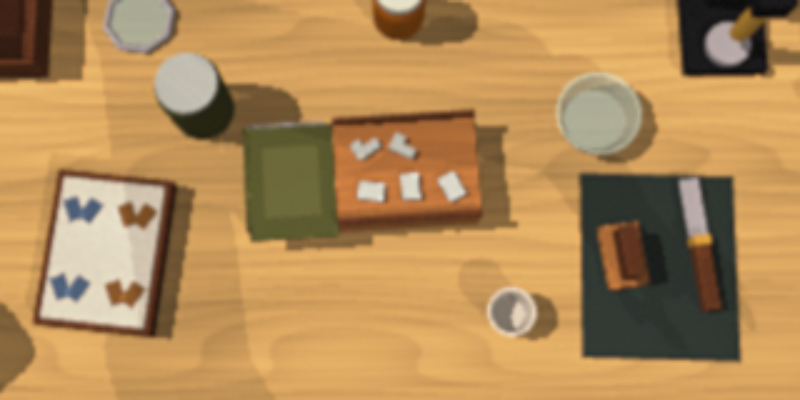

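View pics/side1.png

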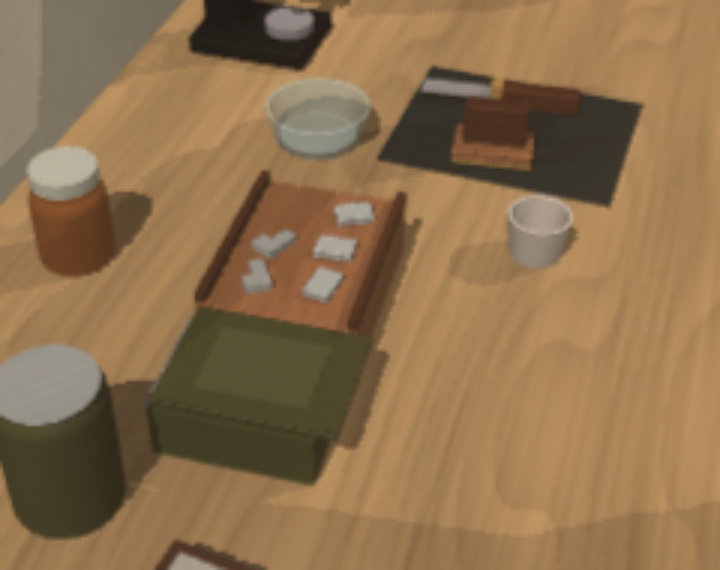

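Top view crop: five offcuts (three oblong on the near side at ~(371–452,188), two L on the far side at ~(365,147),(402,145)), lid shut at left (245–335,125–235). The mat is on the right, with the scraper at (622,255) and the knife at (700,245), tip up (+x).

```bash
cat >> h.py <<'E'
SO=np.array([.6368,.0359]);SY=.051
def st(x,y):
    c,s=np.cos(SY),np.sin(SY);return SO+np.array([c*x-s*y,s*x+c*y])
def go(p,yaw=None,frm=None):
    o=bot.observe();R=Ro.from_euler("xyz",o["tool_rot"]).as_matrix();pos=o["position"] if frm is None else frm
    d=R.T@(np.array(p)-pos)/.025
    y=o["tool_rot"][2]; t=0 if yaw is None else ((y-yaw+np.pi)%(2*np.pi)-np.pi)/.15
    print("units",d.round(2),"turn z",round(t,2)," at",o["position"].round(4),o["tool_rot"].round(3),"t",round(o["clock"],2),"F",o["force"].round(1),"w",round(o["grip_width"],4))
def locate(n,zlo,zhi,c="top"):
    f=grab_frame(c);P=cloud(f);r=regions_of(n,c)
    if not r: print(n,"none");return None
    m=cv2.dilate(r[0]["mask"].astype(np.uint8),np.ones((3,3)))>0
    q=P[m&(f["depth"]>0)];q=q[(q[:,2]>zlo)&(q[:,2]<zhi)]
    (cx,cy),wh,a=cv2.minAreaRect(q[:,:2].astype(np.float32))
    u,s,v=np.linalg.svd(q[:,:2]-q[:,:2].mean(0),full_matrices=False);v=v[0]*np.sign(v[0][0])
    print(n,c,len(q),"mean",q.mean(0).round(4),"rect",np.round([cx,cy,*wh,a],4),"pca yaw",np.arctan2(v[1],v[0]).round(3),"zpct",np.percentile(q[:,2],[5,50,95]).round(4))
    return q
E
python3 - <<'E'
from h import *
q=locate("knife",.020,.04);locate("knife",.008,.0185);q=locate("knife",.006,.04)
print(q[:,0].min(),q[:,0].max())
locate("scraper",.05,.08);locate("scraper",.01,.02)
s=grab_frame("top");P=cloud(s).reshape(-1,3)
# far/near station edges: rails & lid
for y0,y1 in [(-.11,-.06),(-.06,-.01),(-.01,.04),(.06,.11),(.11,.16)]:
    q=P[(P[:,1]>y0)&(P[:,1]<y1)&(P[:,2]>.045)&(P[:,2]<.075)&(P[:,0]>.5)&(P[:,0]<.8)]
    print(y0,q[:,0].min().round(4),q[:,0].max().round(4))
go([.535,-.40,.12],.105)
E
```

```text
knife top 183 mean [ 0.5089 -0.3997  0.0237] rect [ 0.5086 -0.4009  0.0941  0.023   7.3666] pca yaw 0.095 zpct [0.0204 0.0234 0.0275]
knife top 207 mean [ 0.577  -0.3922  0.0131] rect [ 0.5457 -0.3976  0.1702  0.0262  6.4093] pca yaw 0.048 zpct [0.0094 0.013  0.0176]
knife top 227 mean [ 0.5266 -0.291   0.0173] rect [ 0.5316 -0.2991  0.0801  0.0509  7.0078] pca yaw 0.272 zpct [0.011  0.016  0.0304]
0.4907804696645665 0.5736928927933472
scraper top 159 mean [ 0.5307 -0.2984  0.0585] rect [ 0.5314 -0.299   0.0634  0.0221  9.0471] pca yaw 0.142 zpct [0.0531 0.0588 0.0628]
scraper top 180 mean [ 0.5253 -0.2908  0.0155] rect [ 0.5315 -0.2992  0.08    0.0512  8.0491] pca yaw 0.302 zpct [0.0118 0.0154 0.0194]
-0.11 0.5727 0.7118
-0.06 0.57 0.7091
-0.01 0.5679 0.7065
0.06 0.5527 0.7027
0.11 0.5494 0.7003
units [15.83 -3.47  5.01] turn z 1.26  at [ 0.1816 -0.5981  0.2453] [ 3.142 -0.     0.295] t 1.9 F [-0.9 -0.8  0.1] w 0.0854
```

>>> play_rows(plan=[[[0.88,-0.19,0.1],[0,0,0],-1],[[0.88,-0.19,0.1],[0,0,0],-1],[[0.88,-0.19,0.1],[0,0,0],-1],[[0.88,-0.19,0.1],[0,0,0],-1],[[0.88,-0.19,0.1],[0,0,0],-1],[[0.88,-0.19,0.1],[0,0,0],-1],[[0.88,-0.19,0.1],[0,0,0],-1],[[0.88,-0.19,0.1],[0,0,0],-1],[[0.88,-0.19,0.1],[0,0,0],-1],[[0.88,-0.19,0.1],[0,0,0],-1],[[0.88,-0.19,0.1],[0,0,0],-1],[[0.88,-0.19,0.1],[0,0,0],-1],[[0.88,-0.19,0.1],[0,0,0],-1],[[0.88,-0.19,0.1],[0,0,0],-1],[[0.88,-0.19,0.1],[0,0,0],-1],[[0.88,-0.19,0.1],[0,0,0],-1],[[0.88,-0.19,0.1],[0,0,0],-1],[[0.88,-0.19,0.1],[0,0,0],-1],[[0,0,0],[0,0,0.63],-1],[[0,0,0],[0,0,0.63],-1]])

```text
clock: 4.4
position: [0.5365, -0.4006, 0.2]
tool_rot: [-3.141, 0.0, 0.103]
force: [-1.2, -0.5, -1.2]
grip_width: 0.0854
finger_force: 0.0
```

```bash
python3 -c "
from h import *
go([.536,-.3985,.017],.105)"
```

```text
units [-0.01 -0.09  7.32] turn z -0.01  at [ 0.5365 -0.4006  0.2   ] [-3.141  0.     0.103] t 4.4 F [-1.2 -0.5 -1.2] w 0.0854
```

>>> play_rows(plan=[[[0,-0.09,0.9],[0,0,0],-1],[[0,0,0.9],[0,0,0],-1],[[0,0,0.9],[0,0,0],-1],[[0,0,0.9],[0,0,0],-1],[[0,0,0.9],[0,0,0],-1],[[0,0,0.9],[0,0,0],-1],[[0,0,0.9],[0,0,0],-1],[[0,0,0.5],[0,0,0],-1],[[0,0,0.4],[0,0,0],-1],[[0,0,0.1],[0,0,0],-1],[[0,0,0],[0,0,0],0.2],[[0,0,0],[0,0,0],1],[[0,0,0],[0,0,0],1],[[0,0,0],[0,0,0],1],[[0,0,0],[0,0,0],1],[[0,0,0],[0,0,0],1],[[0,0,0],[0,0,0],1],[[0,0,0],[0,0,0],1]], newtons=100)

```text
clock: 6.65
position: [0.5356, -0.3992, 0.0185]
tool_rot: [3.141, -0.0, 0.106]
force: [-1.1, -0.2, 7.6]
grip_width: 0.0179
finger_force: 98.6
```

>>> play_rows(plan=[[[0,0,-0.2],[0,0,0],1],[[0,0,-0.6],[0,0,0],1],[[0,0,-0.8],[0,0,0],1],[[0,0,-0.8],[0,0,0],1],[[0,0,-0.8],[0,0,0],1],[[0,0,-0.8],[0,0,0],1],[[0,0,-0.8],[0,0,0],1],[[0,0,-0.5],[0,0,0],1],[[0,0,0],[0,0,0],1]])

```text
clock: 7.78
position: [0.5357, -0.3991, 0.1512]
tool_rot: [3.141, -0.001, 0.106]
force: [-0.2, -1.0, -1.1]
grip_width: 0.0178
finger_force: 97.8
```

Run:
```python
from h import *
f=grab_frame("side");save(f,"s2",(200,40,400,190),3)
go([*st(-206,85),.15] if 0 else [*st(-.206,.085),.15],.051)
q=locate("knife",.1,.3,"side")
```

```text
units [-2.170e+00 -2.071e+01  1.000e-02] turn z 0.37  at [ 0.5354 -0.3989  0.1503] [-3.142  0.     0.106] t 7.83 F [-0.8  0.  -1.3] w 0.0179
knife side 339 mean [ 0.5248 -0.3942  0.1477] rect [ 0.5417 -0.3939  0.1675  0.0323  3.7749] pca yaw 0.067 zpct [0.1364 0.1467 0.1574]
```

View pics/s2.png

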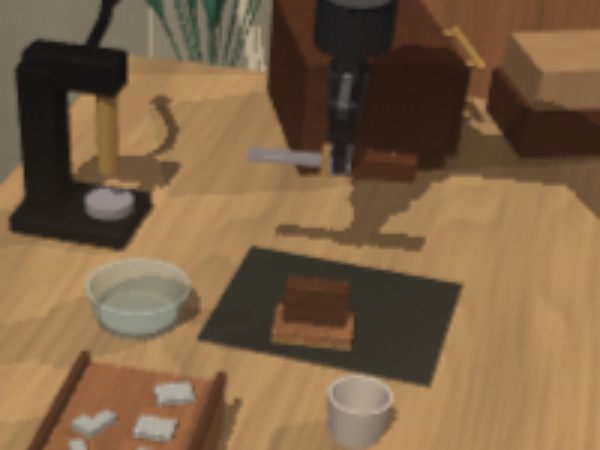

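>>> play_rows(plan=[[[-0.11,-0.5,0],[0,0,0],1],[[-0.11,-1,0],[0,0,0],1],[[-0.11,-1,0],[0,0,0],1],[[-0.11,-1,0],[0,0,0],1],[[-0.11,-1,0],[0,0,0],1],[[-0.11,-1,0],[0,0,0],1],[[-0.11,-1,0],[0,0,0],1],[[-0.11,-1,0],[0,0,0],1],[[-0.11,-1,0],[0,0,0],1],[[-0.11,-1,0],[0,0,0],1],[[-0.11,-1,0],[0,0,0],1],[[-0.11,-1,0],[0,0,0],1],[[-0.11,-1,0],[0,0,0],1],[[-0.11,-1,0],[0,0,0],1],[[-0.11,-1,0],[0,0,0],1],[[-0.11,-1,0],[0,0,0],1],[[-0.11,-1,0],[0,0,0],1],[[-0.11,-1,0],[0,0,0],1],[[-0.11,-1,0],[0,0,0],1],[[-0.11,-1,0],[0,0,0],1]])

```text
clock: 10.42
position: [0.4281, 0.081, 0.1501]
tool_rot: [-3.142, 0.001, 0.106]
force: [0.1, -0.8, -1.1]
grip_width: 0.0181
finger_force: 97.9
```

>>> play_rows(plan=[[[0,-1,0],[0,0,0],1],[[0,-0.2,0],[0,0,0.37],1],[[0,0,0.8],[0,0,0],1],[[0,0,0.8],[0,0,0],1],[[0,0,0.8],[0,0,0],1],[[0,0,0.8],[0,0,0],1],[[0,0,0.9],[0,0,0],1],[[0,0,0],[0,0,0],1]])

```text
clock: 11.42
position: [0.4246, 0.1098, 0.0468]
tool_rot: [3.141, 0.003, 0.051]
force: [-0.5, -0.0, -0.9]
grip_width: 0.0184
finger_force: 97.9
```

Run:
```python
from h import *
f=grab_frame("side");save(f,"s3",(160,150,400,330),3);P=cloud(f)
go([*st(-.081+.013-.095,.085),.043],.051)
q=locate("knife",.02,.09,"side");q=locate("knife",.02,.09,"top");print(q[:,0].max())
```

```text
units [ 1.78 -0.01  0.18] turn z -0.0  at [0.4252 0.1099 0.0477] [3.141e+00 2.000e-03 5.100e-02] t 11.47 F [-0.6  0.5 -0.3] w 0.0181
knife side 726 mean [0.423  0.1139 0.0466] rect [0.4329 0.1251 0.17   0.0556 0.9583] pca yaw 0.019 zpct [0.0354 0.0445 0.0553]
knife noneTraceback (most recent call last):
  File "<stdin>", line 4, in <module>
TypeError: 'NoneType' object is not subscriptable
```

View pics/s3.png

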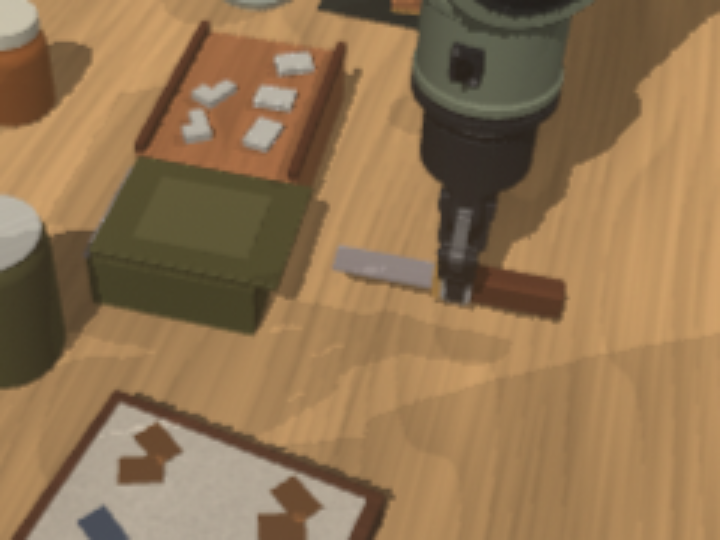

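>>> play_rows(plan=[[[0,0,0.3],[0,0,0],1],[[0.4,0,0],[0,0,0],1],[[0.4,0,0],[0,0,0],1],[[0.4,0,0],[0,0,0],1],[[0.4,0,0],[0,0,0],1],[[0.15,0,0],[0,0,0],1],[[0,0,-0.2],[0,0,0],1],[[0,0,-0.2],[0,0,0],1],[[0,0,-0.2],[0,0,0],1],[[0,0,-0.1],[0,0,0],1],[[0,0,0],[0,0,0],1]])

```text
clock: 13.05
position: [0.4697, 0.112, 0.058]
tool_rot: [-3.142, -0.0, 0.05]
force: [-0.3, 0.2, -0.7]
grip_width: 0.018
finger_force: 97.9
```

Run:
```python
from h import *
f=grab_frame("side");save(f,"s4",(170,190,350,300),4)
print(bot.observe()["force"],bot.observe()["moment"])
```

```text
[ 0.31424633 -0.86094168 -0.28517552] [ 0.01374017  0.01776644 -0.06436838]
```

View pics/s4.png

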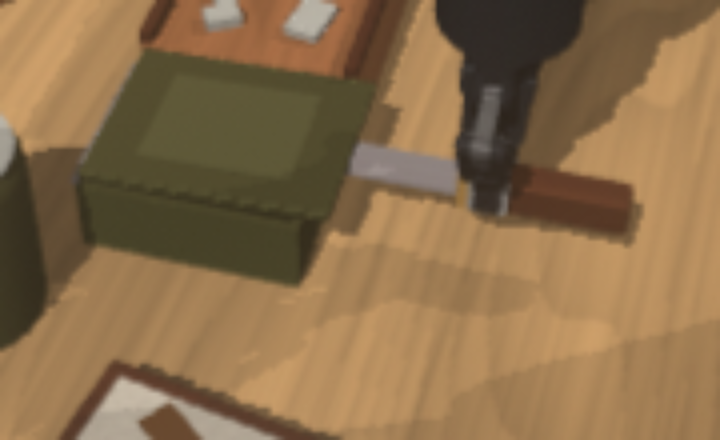

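The blade (360–460,165) is under the lip; the lid still looks flat. Lift slowly.

>>> play_rows(plan=[[[0,0,-0.2],[0,0,0],1],[[0,0,-0.2],[0,0,0],1],[[0.04,0,-0.25],[0,0,0],1],[[0.04,0,-0.25],[0,0,0],1],[[0.06,0,-0.25],[0,0,0],1],[[0,0,0],[0,0,0],1]])

```text
clock: 13.85
position: [0.4735, 0.1123, 0.087]
tool_rot: [-3.141, -0.001, 0.05]
force: [0.1, 0.7, -1.0]
grip_width: 0.0178
finger_force: 98.0
```

Run:
```python
from h import *
f=grab_frame("side");save(f,"s5",(170,160,350,300),4)
print(bot.observe()["force"],bot.observe()["moment"])
q=locate("lid",.05,.3,"side")
q=locate("lid",.05,.3,"top")
```

```text
[ 0.9372305   0.81258556 -0.62817846] [-0.06891927 -0.03089569 -0.03326094]
lid side 127 mean [ 0.613  -0.0802  0.0616] rect [ 0.6142 -0.0866  0.035   0.0449 16.6398] pca yaw -1.139 zpct [0.0567 0.0629 0.0662]
lid top 1127 mean [0.6427 0.1153 0.0683] rect [0.6299 0.122  0.1422 0.1175 0.0622] pca yaw 0.849 zpct [0.0542 0.068  0.0845]
```

View pics/s5.png

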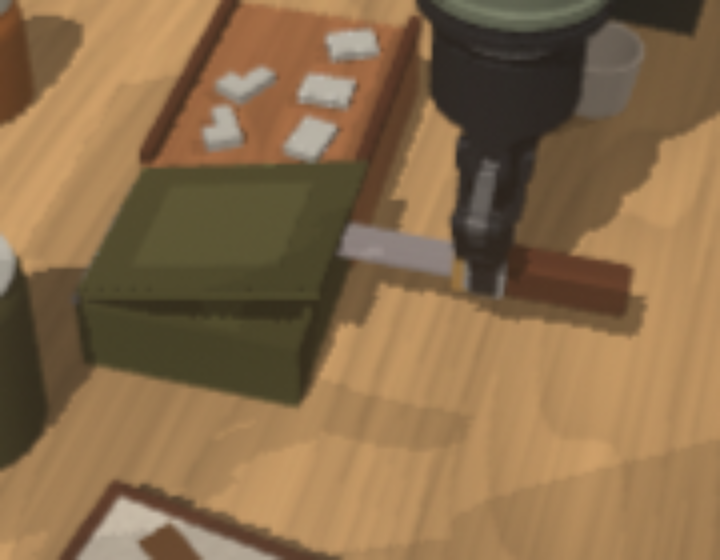

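>>> play_rows(plan=[[[0.07,0,-0.26],[0,0,0],1],[[0.18,0,-0.5],[0,0,0],1],[[0.23,0,-0.48],[0,0,0],1],[[0.28,0,-0.45],[0,0,0],1],[[0.32,0,-0.42],[0,0,0],1],[[0.36,0,-0.39],[0,0,0],1],[[0.4,0,-0.35],[0,0,0],1],[[0.44,0,-0.31],[0,0,0],1],[[0.46,0,-0.26],[0,0,0],1],[[0,0,0],[0,0,0],1]])

```text
clock: 15.35
position: [0.5429, 0.1158, 0.1724]
tool_rot: [-3.141, -0.001, 0.05]
force: [0.5, 0.5, -1.7]
grip_width: 0.0176
finger_force: 98.0
```

Run:
```python
from h import *
f=grab_frame("side");save(f,"s6",(150,100,350,270),3)
print(bot.observe()["force"],bot.observe()["moment"])
```

```text
[-0.03900783 -0.07444227 -1.39111214] [-0.02550154 -0.00942068  0.00050583]
```

View pics/s6.png

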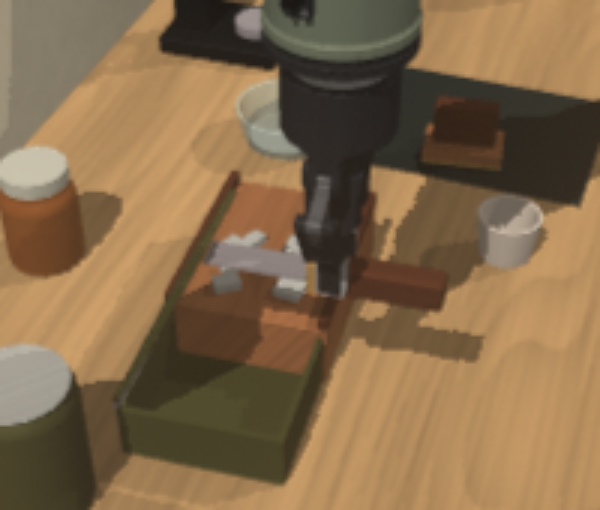

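>>> play_rows(plan=[[[0.48,0,-0.2],[0,0,0],1],[[0.5,0,-0.16],[0,0,0],1],[[0.5,0,-0.1],[0,0,0],1],[[0.5,0,-0.06],[0,0,0],1],[[0.4,0,0],[0,0,0],1],[[0,0,0],[0,0,0],1]])

```text
clock: 16.15
position: [0.6017, 0.1187, 0.1847]
tool_rot: [-3.142, -0.0, 0.05]
force: [-0.8, 0.1, -1.1]
grip_width: 0.0178
finger_force: 98.1
```

```bash
cat >> h.py <<'E'
def lidang(c="top"):
    P=cloud(grab_frame(c)).reshape(-1,3);c,s=np.cos(SY),np.sin(SY)
    d=P[:,:2]-SO;Q=np.c_[d@[c,s],d@[-s,c],P[:,2]]
    q=Q[(Q[:,1]>.04)&(Q[:,1]<.13)&(Q[:,2]>.075)&(Q[:,2]<.23)&(Q[:,0]>.02)&(Q[:,0]<.12)]
    for z in (.08,.1,.12,.14,.16,.18,.19):
        k=q[(abs(q[:,2]-z)<.01)];print(z,len(k),np.percentile(k[:,0],[5,50,95]).round(4) if len(k) else "")
E
python3 - <<'E'
from h import *
lidang("side");lidang("top");print(bot.observe()["force"])
E
```

```text
0.08 88 [0.0622 0.0629 0.0638]
0.1 115 [0.0622 0.0631 0.0639]
0.12 122 [0.0623 0.0631 0.0639]
0.14 111 [0.0624 0.0633 0.0641]
0.16 93 [0.0625 0.0633 0.0641]
0.18 280 [0.0234 0.0562 0.0639]
0.19 295 [0.0256 0.063  0.0679]
0.08 3 [0.0642 0.0647 0.0653]
0.1 2 [0.0649 0.065  0.0651]
0.12 0 
0.14 0 
0.16 0 
0.18 0 
0.19 0 
[-0.81084168  0.07080132 -0.91468805]
```

>>> play_rows(plan=[[[0.12,0,0],[0,0,0],1],[[0,0,0],[0,0,0],1],[[-0.5,0,0],[0,0,0],1],[[-0.9,0,0],[0,0,0],1],[[-0.9,0,0],[0,0,0],1],[[-0.9,0,0],[0,0,0],1],[[-0.5,0,0],[0,0,0],1],[[0,0,0],[0,0,0],1]])

```text
clock: 17.25
position: [0.5113, 0.1142, 0.1854]
tool_rot: [-3.142, -0.0, 0.051]
force: [0.7, 1.4, -1.8]
grip_width: 0.0176
finger_force: 98.1
```

Run:
```python
from h import *
lidang("side")
q=locate("scraper",.05,.08);q=locate("scraper",.05,.08,"side")
go([.5357,-.3991,.0185],.106)
```

```text
0.08 84 [0.0622 0.0633 0.0643]
0.1 119 [0.0627 0.0635 0.0643]
0.12 127 [0.0628 0.0638 0.0647]
0.14 128 [0.0633 0.064  0.0649]
0.16 138 [0.0635 0.0642 0.0652]
0.18 144 [0.0637 0.0647 0.0655]
0.19 177 [0.0641 0.0651 0.0696]
scraper top 160 mean [ 0.5307 -0.2984  0.0586] rect [ 0.5315 -0.2991  0.0633  0.023   7.4819] pca yaw 0.132 zpct [0.0532 0.0587 0.0629]
scraper side 107 mean [ 0.5225 -0.2976  0.0585] rect [ 0.5228 -0.3014  0.0488  0.025   8.8176] pca yaw 0.115 zpct [0.0516 0.0595 0.0627]
units [-0.09 20.55  6.66] turn z -0.37  at [0.5122 0.1142 0.1849] [-3.142 -0.     0.05 ] t 17.5 F [-1.  -0.2 -1.6] w 0.0179
```

>>> play_rows(plan=[[[0,0.5,0],[0,0,0],1],[[0,1,0],[0,0,0],1],[[0,1,0],[0,0,0],1],[[0,1,0],[0,0,0],1],[[0,1,0],[0,0,0],1],[[0,1,0],[0,0,0],1],[[0,1,0],[0,0,0],1],[[0,1,0],[0,0,0],1],[[0,1,0],[0,0,0],1],[[0,1,0],[0,0,0],1],[[0,1,0],[0,0,0],1],[[0,1,0],[0,0,0],1],[[0,1,0],[0,0,0],1],[[0,1,0],[0,0,0],1],[[0,1,0],[0,0,0],1],[[0,1,0],[0,0,0],1],[[0,1,0],[0,0,0],1],[[0,1,0],[0,0,0],1],[[0,1,0],[0,0,0],1],[[0,1,0],[0,0,0],1]])

```text
clock: 20.0
position: [0.5354, -0.3745, 0.1848]
tool_rot: [3.142, 0.001, 0.05]
force: [-0.2, 0.2, -1.1]
grip_width: 0.0174
finger_force: 98.1
```

>>> play_rows(plan=[[[0,0.8,0],[0,0,0],1],[[0,0.25,0],[0,0,-0.37],1],[[0,0,0.9],[0,0,0],1],[[0,0,0.9],[0,0,0],1],[[0,0,0.9],[0,0,0],1],[[0,0,0.9],[0,0,0],1],[[0,0,0.9],[0,0,0],1],[[0,0,0.9],[0,0,0],1],[[0,0,0.6],[0,0,0],1],[[0,0,0.2],[0,0,0],1],[[0,0,0.2],[0,0,0],1],[[0,0,0],[0,0,0],1]])

```text
clock: 21.5
position: [0.5377, -0.399, 0.0252]
tool_rot: [3.141, -0.0, 0.106]
force: [-0.3, 0.1, -1.3]
grip_width: 0.0178
finger_force: 98.0
```

Run:
```python
from h import *
go([.5357,-.3991,.0185],.106)
```

```text
units [-0.08 -0.    0.27] turn z -0.0  at [ 0.5377 -0.399   0.0252] [ 3.141 -0.     0.106] t 21.5 F [-0.3  0.1 -1.3] w 0.0178
```

>>> play_rows(plan=[[[0,0,0.13],[0,0,0],1],[[0,0,0.13],[0,0,0],1],[[0,0,0],[0,0,0],1],[[0,0,0],[0,0,0],0],[[0,0,0],[0,0,0],-0.6],[[0,0,0],[0,0,0],-1],[[0,0,0],[0,0,0],-1],[[0,0,-0.5],[0,0,0],-1],[[0,0,-0.8],[0,0,0],-1],[[0,0,-0.9],[0,0,0],-1],[[0,0,-0.9],[0,0,0],-1],[[0,0,-0.9],[0,0,0],-1],[[0,0,-0.9],[0,0,0],-1],[[0,0,0],[0,0,0],-1]])

```text
clock: 23.25
position: [0.5385, -0.3996, 0.1444]
tool_rot: [3.139, -0.003, 0.106]
force: [-0.2, 0.5, 0.2]
grip_width: 0.0858
finger_force: 0.0
```

Run:
```python
from h import *
q=locate("knife",.005,.04,"side")
q=locate("scraper",.05,.08,"top");q=locate("scraper",.05,.08,"side")
go([.5315,-.2990,.045],.13)
```

```text
knife side 310 mean [ 0.5338 -0.3951  0.0181] rect [ 0.5464 -0.4062  0.1691  0.0448  5.7088] pca yaw 0.064 zpct [0.0102 0.0167 0.0266]
scraper top 162 mean [ 0.5305 -0.2982  0.0589] rect [ 0.5315 -0.299   0.0637  0.0223  7.5133] pca yaw 0.136 zpct [0.0528 0.0593 0.0632]
scraper side 141 mean [ 0.5294 -0.2968  0.0583] rect [ 0.5301 -0.3003  0.0631  0.0263 10.4005] pca yaw 0.127 zpct [0.0506 0.0597 0.0624]
units [ 0.2  -3.99  3.82] turn z -0.16  at [ 0.5373 -0.3988  0.1405] [-3.141e+00  1.000e-03  1.060e-01] t 23.55 F [-0.7  0.7 -0. ] w 0.0854
```

>>> play_rows(plan=[[[0.05,-0.8,0],[0,0,-0.16],-1],[[0.05,-0.8,0],[0,0,0],-1],[[0,-0.8,0],[0,0,0],-1],[[0,-0.8,0],[0,0,0],-1],[[0,-0.8,0],[0,0,0],-1],[[0,0,0.8],[0,0,0],-1],[[0,0,0.8],[0,0,0],-1],[[0,0,0.8],[0,0,0],-1],[[0,0,0.8],[0,0,0],-1],[[0,0,0.6],[0,0,0],-1],[[0,0,0.2],[0,0,0],-1],[[0,0,0],[0,0,0],0.2],[[0,0,0],[0,0,0],1],[[0,0,0],[0,0,0],1],[[0,0,0],[0,0,0],1],[[0,0,0],[0,0,0],1],[[0,0,0],[0,0,0],1],[[0,0,0],[0,0,0],1]])

```text
clock: 25.8
position: [0.5279, -0.2998, 0.0418]
tool_rot: [3.141, -0.001, 0.13]
force: [-0.6, 0.1, 7.0]
grip_width: 0.0204
finger_force: 99.0
```

Run:
```python
from h import *
go([.5315,-.2990,.041],.13)
```

```text
units [ 0.15 -0.01  0.03] turn z -0.0  at [ 0.5279 -0.2998  0.0418] [ 3.141e+00 -1.000e-03  1.300e-01] t 25.8 F [-0.6  0.1  7. ] w 0.0204
```

>>> play_rows(plan=[[[0,0,-0.2],[0,0,0],1],[[0,0,-0.6],[0,0,0],1],[[0,0,-0.8],[0,0,0],1],[[0,0,-0.8],[0,0,0],1],[[0,0,-0.8],[0,0,0],1],[[0,0,-0.8],[0,0,0],1],[[0,0,-0.4],[0,0,0.53],1],[[0,0,0],[0,0,0],1]])

```text
clock: 26.8
position: [0.5281, -0.2996, 0.1528]
tool_rot: [3.141, -0.002, 0.051]
force: [0.4, -0.5, -2.2]
grip_width: 0.0206
finger_force: 97.8
```

Run:
```python
from h import *
go([*st(-.0186,-.2),.0985],.051)
q=locate("scraper",.03,.25,"side");q=locate("scraper",.03,.25,"top")
for c in ["top","side"]:
    P=cloud(grab_frame(c)).reshape(-1,3);a,b=np.cos(SY),np.sin(SY);d=P[:,:2]-SO;Q=np.c_[d@[a,b],d@[-b,a],P[:,2]]
    k=Q[(abs(Q[:,0])<.075)&(Q[:,1]>-.15)&(Q[:,1]<.025)&(Q[:,2]>.04)&(Q[:,2]<.08)]
    i=k[abs(k[:,0])<.055];print(c,"board z",np.percentile(i[:,2],[10,50,75]),"ext",k.min(0),k.max(0))
    ch=i[i[:,2]>.061];print("chips ymin,max",ch[:,:2].min(0),ch[:,:2].max(0))
    for s in (-1,1):
        r=k[(k[:,2]>.0625)&(k[:,0]*s>.052)];print("rail",np.percentile(r[:,0],[5,50,95]).round(4))
```

```text
units [ 4.28 -5.18  2.17] turn z -0.0  at [ 0.5281 -0.2996  0.1528] [ 3.141e+00 -2.000e-03  5.100e-02] t 26.8 F [ 0.4 -0.5 -2.2] w 0.0206
scraper side 568 mean [ 0.5275 -0.2854  0.1406] rect [ 0.5284 -0.287   0.083   0.0727  7.1878] pca yaw 0.1 zpct [0.1151 0.1337 0.1724]
scraper top 287 mean [ 0.5171 -0.2864  0.144 ] rect [ 0.5241 -0.2812  0.091   0.0663 26.6611] pca yaw 0.381 zpct [0.1166 0.127  0.2242]
top board z [0.05271595 0.05620036 0.05848789] ext [-0.06961147 -0.14972707  0.04025116] [0.06766681 0.0249773  0.07270149]
chips ymin,max [-0.05171819 -0.1346073 ] [0.05419443 0.02076976]
rail [-0.0689 -0.0649 -0.0612]
rail [0.0589 0.0625 0.0672]
side board z [0.05574443 0.05756851 0.05921571] ext [-0.07094403 -0.14977034  0.0400299 ] [0.06698642 0.02491557 0.06998415]
chips ymin,max [-0.04869007 -0.12919503] [0.04217426 0.00778115]
rail [-0.0703 -0.0667 -0.0627]
rail [0.0571 0.0609 0.0652]
```

>>> play_rows(plan=[[[0.7,-0.86,0],[0,0,0],1],[[0.7,-0.86,0],[0,0,0],1],[[0.7,-0.86,0],[0,0,0],1],[[0.7,-0.86,0],[0,0,0],1],[[0.7,-0.86,0],[0,0,0],1],[[0.72,-0.86,0],[0,0,0],1],[[0,0,0.7],[0,0,0],1],[[0,0,0.7],[0,0,0],1],[[0,0,0.7],[0,0,0],1],[[0,0,0],[0,0,0],1]])

```text
clock: 28.35
position: [0.6253, -0.1657, 0.0967]
tool_rot: [-3.141, 0.003, 0.05]
force: [-0.3, -0.7, -1.7]
grip_width: 0.0205
finger_force: 98.0
```

Run:
```python
from h import *
go([*st(-.020,.013),.0985],.051)
f=grab_frame("side");save(f,"s7",(190,110,350,230),4)
```

```text
units [ 0.06 -8.55 -0.07] turn z -0.01  at [ 0.6253 -0.1657  0.0967] [-3.141e+00  3.000e-03  5.000e-02] t 28.35 F [-0.3 -0.7 -1.7] w 0.0205
```

View pics/s7.png

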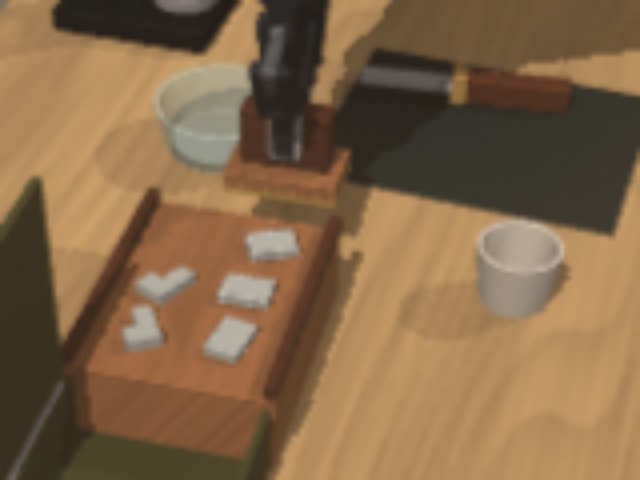

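>>> play_rows(plan=[[[0,0,-0.09],[0,0,0],1],[[0.02,-0.4,0],[0,0,0],1],[[0.02,-0.4,0],[0,0,0],1],[[0.02,-0.4,0],[0,0,0],1],[[0,-0.4,0],[0,0,0],1],[[0,0,0],[0,0,0],1]])

```text
clock: 29.15
position: [0.626, -0.124, 0.1008]
tool_rot: [-3.141, -0.0, 0.052]
force: [0.3, -0.4, -1.3]
grip_width: 0.0206
finger_force: 98.0
```

Run:
```python
from h import *
go([*st(-.020,.013),.0985],.051)
```

```text
units [-0.04 -6.89  0.1 ] turn z 0.0  at [ 0.626  -0.124   0.1008] [-3.141 -0.     0.052] t 29.15 F [ 0.3 -0.4 -1.3] w 0.0206
```

>>> play_rows(plan=[[[0,-0.3,0.07],[0,0,0],1],[[0,-0.4,0],[0,0,0],1],[[0,-0.4,0],[0,0,0],1],[[0,-0.4,0],[0,0,0],1],[[0,-0.4,0],[0,0,0],1],[[0,-0.4,0],[0,0,0],1],[[0,-0.4,0],[0,0,0],1],[[0,-0.4,0],[0,0,0],1],[[0,-0.4,0],[0,0,0],1],[[0,-0.4,0],[0,0,0],1],[[0,-0.4,0],[0,0,0],1],[[0,-0.4,0],[0,0,0],1],[[0,-0.4,0],[0,0,0],1],[[0,-0.4,0],[0,0,0],1],[[0,-0.4,0],[0,0,0],1],[[0,-0.4,0],[0,0,0],1],[[0,-0.3,0],[0,0,0],1],[[0,-0.3,0],[0,0,0],1],[[0,0,0],[0,0,0],1]])

```text
clock: 31.52
position: [0.6172, 0.0477, 0.099]
tool_rot: [-3.141, -0.0, 0.051]
force: [-0.1, 0.4, -1.9]
grip_width: 0.0206
finger_force: 98.0
```

Run:
```python
from h import *
f=grab_frame("side");save(f,"s8",(170,120,330,260),4)
go([*st(-.020,-.2),.125],.051)
```

```text
units [-0.04  8.49 -1.04] turn z -0.0  at [0.6173 0.0471 0.099 ] [ 3.142 -0.     0.051] t 31.57 F [ 0.7 -0.4 -2.7] w 0.0211
```

View pics/s8.png

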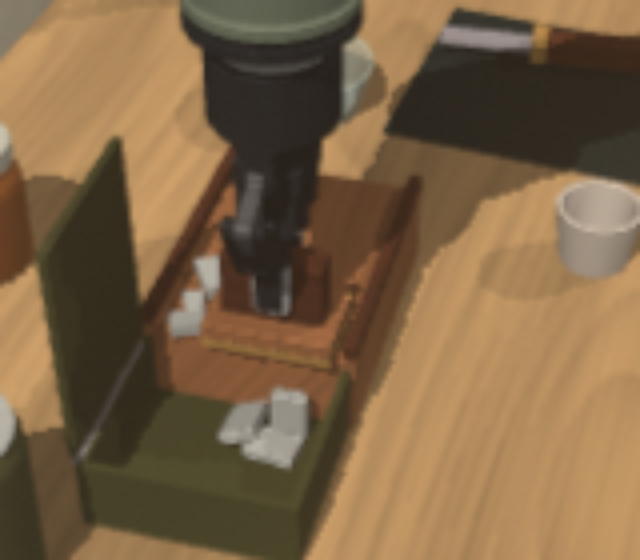

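>>> play_rows(plan=[[[0,0,-0.5],[0,0,0],1],[[0,0,-0.7],[0,0,0],1],[[0,0.6,0],[0,0,0],1],[[0,0.8,0],[0,0,0],1],[[0,0.8,0],[0,0,0],1],[[0,0.8,0],[0,0,0],1],[[0,0.9,0],[0,0,0],1],[[0.4,0.9,0],[0,0,0],1],[[0.4,0.9,0],[0,0,0],1],[[0.4,0,0],[0,0,0],1],[[0,0,0],[0,0,0],1]])

```text
clock: 32.95
position: [0.6547, -0.0937, 0.1287]
tool_rot: [-3.141, 0.0, 0.05]
force: [-0.7, 1.3, -1.8]
grip_width: 0.0207
finger_force: 98.0
```

Run:
```python
from h import *
go([*st(.012,-.13),.0985],.051)
for c in ["top","side"]:
    P=cloud(grab_frame(c)).reshape(-1,3);a,b=np.cos(SY),np.sin(SY);d=P[:,:2]-SO;Q=np.c_[d@[a,b],d@[-b,a],P[:,2]]
    ch=Q[(Q[:,0]>-.05)&(Q[:,0]<.053)&(Q[:,1]>-.08)&(Q[:,1]<.06)&(Q[:,2]>.0615)&(Q[:,2]<.075)];print(c,len(ch),ch.min(0) if len(ch) else 0,ch.max(0) if len(ch) else 0)
f=grab_frame("side");save(f,"s9",(170,120,330,260),4)
```

```text
units [ 0.03 -0.01  1.21] turn z -0.0  at [ 0.6547 -0.0937  0.1287] [-3.141  0.     0.05 ] t 32.95 F [-0.7  1.3 -1.8] w 0.0207
top 85 [-0.049599   -0.03734838  0.06155009] [0.04930251 0.03451166 0.06900387]
side 133 [ 0.02275683 -0.04030453  0.06181555] [0.04800902 0.0344458  0.06797466]
```

View pics/s9.png

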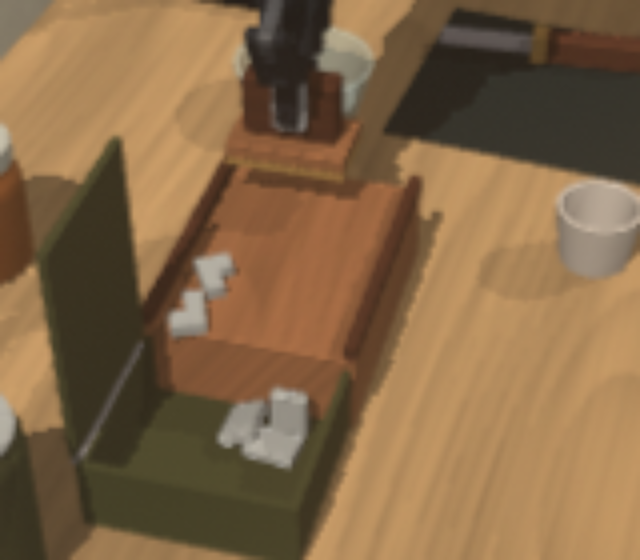

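>>> play_rows(plan=[[[0,0,0.6],[0,0,0],1],[[0,0,0.5],[0,0,0],1],[[0,-0.3,0.07],[0,0,0],1],[[0,-0.4,0],[0,0,0],1],[[0,-0.4,0],[0,0,0],1],[[0,-0.4,0],[0,0,0],1],[[0,-0.4,0],[0,0,0],1],[[0,-0.4,0],[0,0,0],1],[[0,-0.4,0],[0,0,0],1],[[0,-0.4,0],[0,0,0],1],[[0,-0.4,0],[0,0,0],1],[[0,-0.4,0],[0,0,0],1],[[0,-0.4,0],[0,0,0],1],[[0,-0.4,0],[0,0,0],1],[[0,-0.4,0],[0,0,0],1],[[0,-0.4,0],[0,0,0],1],[[0,-0.4,0],[0,0,0],1],[[0,-0.2,0],[0,0,0],1],[[0,0,0],[0,0,0],1]])

```text
clock: 35.48
position: [0.6467, 0.0589, 0.0998]
tool_rot: [-3.142, 0.0, 0.051]
force: [-0.0, 0.2, -1.3]
grip_width: 0.021
finger_force: 98.0
```

Run:
```python
from h import *
f=grab_frame("side");save(f,"s10",(170,120,330,260),4)
go([.5281,-.2996,.15],.13)
```

```text
units [-5.46 14.06 -2.01] turn z -0.53  at [0.6467 0.0584 0.0998] [ 3.141 -0.     0.05 ] t 35.52 F [ 0.  -0.8 -1.8] w 0.0208
```

View pics/s10.png

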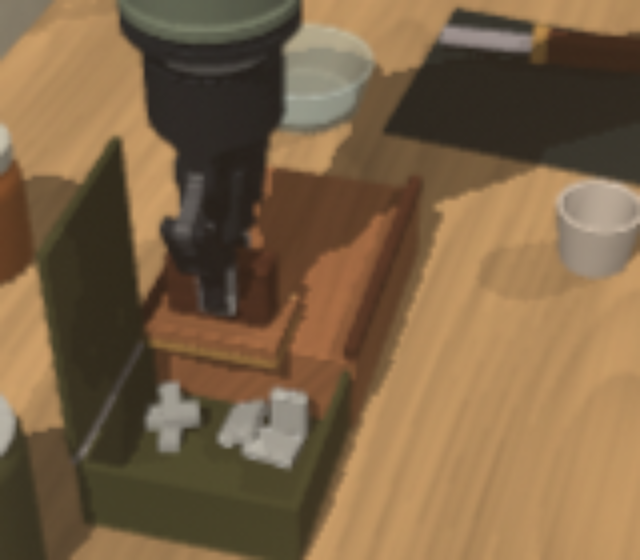

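All five offcuts are in the tray: two L's at (172,415) and three oblongs around (268,425). Take the scraper back.

>>> play_rows(plan=[[[0,0,-0.6],[0,0,0],1],[[0,0,-0.8],[0,0,0],1],[[0,0,-0.6],[0,0,0],1],[[0,0.6,0],[0,0,0],1],[[-0.36,0.9,0],[0,0,0],1],[[-0.36,0.9,0],[0,0,0],1],[[-0.36,0.9,0],[0,0,0],1],[[-0.36,0.9,0],[0,0,0],1],[[-0.36,0.9,0],[0,0,0],1],[[-0.36,0.9,0],[0,0,0],1],[[-0.36,0.9,0],[0,0,0],1],[[-0.36,0.9,0],[0,0,0],1],[[-0.36,0.9,0],[0,0,0],1],[[-0.36,0.9,0],[0,0,0],1],[[-0.36,0.9,0],[0,0,0],1],[[-0.36,0.9,0],[0,0,0],1],[[-0.36,0.9,0],[0,0,0],1],[[-0.36,0.9,0],[0,0,0],1],[[-0.36,0.9,0],[0,0,-0.53],1],[[0,0,0],[0,0,0],1]])

```text
clock: 38.02
position: [0.5279, -0.3031, 0.1498]
tool_rot: [3.141, 0.0, 0.127]
force: [-0.1, -0.2, -2.9]
grip_width: 0.0206
finger_force: 98.1
```

Run:
```python
from h import *
q=locate("knife",.005,.04,"side")
go([.5281,-.2996,.0418],.13)
```

```text
knife side 348 mean [ 0.5334 -0.394   0.0173] rect [ 0.5452 -0.395   0.1691  0.0317  3.9322] pca yaw 0.07 zpct [0.0066 0.016  0.0263]
units [-0.04 -0.04  4.32] turn z -0.01  at [ 0.5291 -0.3006  0.1497] [-3.141 -0.     0.128] t 38.12 F [-0.2  0.6 -2.4] w 0.0207
```

Knife unmoved; lower the scraper.

>>> play_rows(plan=[[[0,0,0.8],[0,0,0],1],[[0,0,0.8],[0,0,0],1],[[0,0,0.8],[0,0,0],1],[[0,0,0.8],[0,0,0],1],[[0,0,0.6],[0,0,0],1],[[0,0,0.25],[0,0,0],1],[[0,0,0.15],[0,0,0],1],[[0,0,0.1],[0,0,0],1],[[0,0,0],[0,0,0],1]])

```text
clock: 39.25
position: [0.5297, -0.3004, 0.0425]
tool_rot: [3.141, -0.0, 0.13]
force: [-0.2, 0.3, -2.7]
grip_width: 0.0205
finger_force: 98.1
```

>>> play_rows(plan=[[[0,0,0.04],[0,0,0],1],[[0,0,0],[0,0,0],1],[[0,0,0],[0,0,0],0],[[0,0,0],[0,0,0],-0.6],[[0,0,0],[0,0,0],-1],[[0,0,0],[0,0,0],-1],[[0,0,-0.5],[0,0,0],-1],[[0,0,-0.8],[0,0,0],-1],[[0,0,-1],[0,0,0],-1],[[0,0,-1],[0,0,0],-1],[[0,0,-1],[0,0,0],-1],[[0,0,-1],[0,0,0],-1],[[0,0,-1],[0,0,0],-1],[[0,0,-1],[0,0,0],-1],[[0,0,-1],[0,0,0],-1],[[0,0,-1],[0,0,0],0],[[0,0,-0.5],[0,0,0],1],[[0,0,0],[0,0,0],1]])

```text
clock: 41.5
position: [0.5297, -0.3004, 0.2874]
tool_rot: [3.141, -0.001, 0.13]
force: [0.4, 0.5, -0.3]
grip_width: 0.0321
finger_force: 0.0
```

Run:
```python
from h import *
locate("scraper",.05,.08,"side");locate("scraper",.05,.08,"top");locate("knife",.005,.04,"top");locate("can",.1,.14,"top")
go([*st(.095,.085),.28],.051)
```

```text
scraper side 139 mean [ 0.531  -0.2955  0.058 ] rect [ 0.5313 -0.2986  0.063   0.0281  4.2947] pca yaw 0.139 zpct [0.0511 0.0591 0.0621]
scraper top 158 mean [ 0.5325 -0.2965  0.0588] rect [ 0.5331 -0.2975  0.0634  0.0227  6.1769] pca yaw 0.113 zpct [0.0531 0.0592 0.0636]
knife top 166 mean [ 0.5286 -0.3934  0.0201] rect [ 0.5226 -0.3982  0.0893  0.0225  6.6436] pca yaw 0.006 zpct [0.0083 0.0218 0.0268]
can top 578 mean [0.7291 0.2399 0.1174] rect [0.7327 0.2321 0.0813 0.1008 4.1498] pca yaw 0.925 zpct [0.106  0.1187 0.123 ]
units [ 10.05 -15.87   0.23] turn z 0.53  at [ 0.5295 -0.3003  0.2858] [-3.141e+00  1.000e-03  1.300e-01] t 41.9 F [-0.   0.1  0.1] w -0.0002
```

>>> play_rows(plan=[[[0.6,-0.92,0],[0,0,0],1],[[0.6,-0.92,0],[0,0,0],1],[[0.6,-0.92,0],[0,0,0],1],[[0.6,-0.92,0],[0,0,0],1],[[0.6,-0.92,0],[0,0,0],1],[[0.6,-0.92,0],[0,0,0],1],[[0.6,-0.92,0],[0,0,0],1],[[0.6,-0.92,0],[0,0,0],1],[[0.6,-0.92,0],[0,0,0],1],[[0.6,-0.92,0],[0,0,0],1],[[0.6,-0.92,0],[0,0,0],1],[[0.6,-0.92,0],[0,0,0],1],[[0.6,-0.92,0],[0,0,0],1],[[0.6,-0.92,0],[0,0,0],1],[[0.6,-0.92,0],[0,0,0],1],[[0.6,-0.92,0],[0,0,0],1],[[0.6,-0.92,0],[0,0,0],1],[[0,0,0],[0,0,0.53],1],[[0,0,0],[0,0,0],1]])

```text
clock: 44.28
position: [0.7319, 0.1209, 0.2858]
tool_rot: [3.141, 0.0, 0.051]
force: [-0.3, 0.3, 0.4]
grip_width: 0.0001
finger_force: 0.0
```

Run:
```python
from h import *
go([*st(.10,.078),.172],.051)
lidang("side")
```

```text
units [0.03 0.08 4.55] turn z -0.0  at [0.7319 0.1209 0.2858] [3.141 0.    0.051] t 44.27 F [-0.3  0.3  0.4] w 0.0001
0.08 85 [0.0624 0.0633 0.0643]
0.1 119 [0.0627 0.0635 0.0643]
0.12 124 [0.063  0.0639 0.0647]
0.14 130 [0.0632 0.0641 0.0648]
0.16 135 [0.0636 0.0644 0.0651]
0.18 147 [0.0637 0.0646 0.0655]
0.19 179 [0.0639 0.0651 0.0694]
```

>>> play_rows(plan=[[[0,0,0.9],[0,0,0],1],[[0,0,0.9],[0,0,0],1],[[0,0,0.9],[0,0,0],1],[[0,0,0.9],[0,0,0],1],[[0,0,0.9],[0,0,0],1],[[0,0,0],[0,0,0],1],[[-0.35,0,0],[0,0,0],1],[[-0.35,0,0],[0,0,0],1],[[-0.53,0,0],[0,0,0],1],[[-0.66,0,0.1],[0,0,0],1],[[-0.63,0,0.19],[0,0,0],1],[[0,0,0],[0,0,0],1]])

```text
clock: 45.82
position: [0.6683, 0.1173, 0.1675]
tool_rot: [-3.142, -0.0, 0.051]
force: [0.7, 0.0, 0.1]
grip_width: 0.0002
finger_force: 0.0
```

Run:
```python
from h import *
P=cloud(grab_frame("side"));f=grab_frame("side");save(f,"s11",(170,120,330,260),4)
go([*st(.065,.078),.172],.051)
```

```text
units [ 1.13  0.06 -0.18] turn z -0.0  at [0.6694 0.1173 0.1674] [-3.141e+00 -1.000e-03  5.000e-02] t 45.92 F [ 0.8  0.8 -0.4] w -0.0002
```

View pics/s11.png

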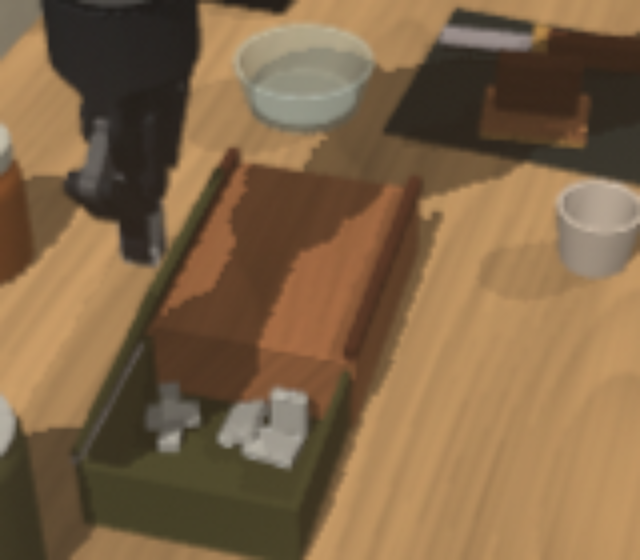

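The lid is edge-on to the camera (θ≈1.1), with the finger behind it at (140,240). Continue the arc.

>>> play_rows(plan=[[[-0.6,0,0.28],[0,0,0],1],[[-0.55,0,0.37],[0,0,0],1],[[-0.49,0,0.45],[0,0,0],1],[[-0.42,0,0.51],[0,0,0],1],[[-0.33,0,0.57],[0,0,0],1],[[-0.24,0,0.61],[0,0,0],1],[[0,0,0],[0,0,0],1]])

```text
clock: 46.8
position: [0.6028, 0.1139, 0.0958]
tool_rot: [3.141, 0.002, 0.05]
force: [-0.2, 0.6, -0.1]
grip_width: 0.0002
finger_force: 0.0
```

>>> play_rows(plan=[[[-0.15,0,0.4],[0,0,0],1],[[-0.05,0,0.3],[0,0,0],1],[[-0.05,0,0.2],[0,0,0],1],[[0,0,0.1],[0,0,0],1],[[0,0,0],[0,0,0],1]])

```text
clock: 47.42
position: [0.5969, 0.1136, 0.0717]
tool_rot: [3.142, 0.0, 0.05]
force: [-0.6, -0.2, -1.1]
grip_width: 0.0004
finger_force: 0.0
```

>>> play_rows(plan=[[[0,0,0.08],[0,0,0],1],[[0,0,0.08],[0,0,0],1],[[0,0,0.04],[0,0,0],1],[[0,0,0],[0,0,0],1]])

```text
clock: 47.92
position: [0.5971, 0.1136, 0.0678]
tool_rot: [-3.142, -0.0, 0.05]
force: [-7.5, -0.8, 21.6]
grip_width: -0.0
finger_force: 10.7
```

>>> play_rows(plan=[[[0,0,-0.3],[0,0,0],1],[[0,0,-0.8],[0,0,0],1],[[0,0,-1],[0,0,0],1],[[0,0,-1],[0,0,0],1],[[0,0,-1],[0,0,0],1],[[-0.8,0,-1],[0,0,0],1],[[-0.8,0,-1],[0,0,0],1],[[-0.8,0,-1],[0,0,0],1],[[-0.8,0,0],[0,0,0],1],[[-0.8,0,0],[0,0,0],1],[[0,0,0],[0,0,0],1]])

```text
clock: 49.3
position: [0.4965, 0.1085, 0.2456]
tool_rot: [-3.141, -0.001, 0.051]
force: [-0.2, 0.7, 0.2]
grip_width: 0.0001
finger_force: 0.0
```

Run:
```python
from h import *
for c in ["side","top"]:
    f=grab_frame(c);P=cloud(f).reshape(-1,3);a,b=np.cos(SY),np.sin(SY);d=P[:,:2]-SO;Q=np.c_[d@[a,b],d@[-b,a],P[:,2]]
    q=Q[(Q[:,1]>.04)&(Q[:,1]<.13)&(Q[:,0]>-.075)&(Q[:,0]<.055)&(Q[:,2]>.03)&(Q[:,2]<.09)]
    print(c,len(q),"slope",np.polyfit(q[:,0],q[:,2],1) if len(q)>20 else "")
    if c=="side": save(f,"s12",(150,90,390,270),3)
    locate("knife",.004,.04,c);locate("scraper",.05,.08,c);locate("scraper",.01,.02,c);locate("mat",-.01,.006,c)
print(bot.observe()["position"],bot.observe()["clock"])
```

```text
side 1548 slope [0.00311926 0.05533302]
knife side 240 mean [ 0.5088 -0.3961  0.0191] rect [ 0.5153 -0.4004  0.1084  0.0296  5.9636] pca yaw 0.074 zpct [0.0071 0.0207 0.0263]
scraper side 117 mean [ 0.5262 -0.2952  0.0584] rect [ 0.5275 -0.2971  0.0534  0.0248 13.862 ] pca yaw 0.14 zpct [0.051  0.0596 0.0627]
scraper side 150 mean [ 0.5228 -0.2986  0.0158] rect [ 0.5304 -0.3327  0.0695  0.1234  6.2977] pca yaw -1.458 zpct [0.0114 0.0164 0.0188]
mat side 1410 mean [ 0.47   -0.3258  0.0016] rect [ 0.5188 -0.3486  0.2147  0.2499 89.0375] pca yaw 0.654 zpct [-0.0009  0.0016  0.004 ]
top 127 slope [-0.0005806   0.05363781]
knife top 431 mean [ 0.543  -0.3943  0.0173] rect [ 0.546  -0.3968  0.1724  0.0318  8.1305] pca yaw 0.097 zpct [0.0065 0.017  0.0264]
scraper top 159 mean [ 0.533  -0.2963  0.059 ] rect [ 0.5332 -0.2971  0.064   0.023   6.3978] pca yaw 0.135 zpct [0.0537 0.0589 0.0643]
scraper top 184 mean [ 0.5273 -0.2901  0.0154] rect [ 0.5332 -0.2971  0.0799  0.0513  7.4436] pca yaw 0.265 zpct [0.0114 0.0155 0.0186]
mat top 4065 mean [ 5.115e-01 -3.463e-01  2.000e-04] rect [ 0.5184 -0.3488  0.2099  0.2498 87.454 ] pca yaw -0.004 zpct [-0.004   0.0002  0.0042]
[0.49718042 0.10857048 0.24430201] 50.2
```

View pics/s12.png

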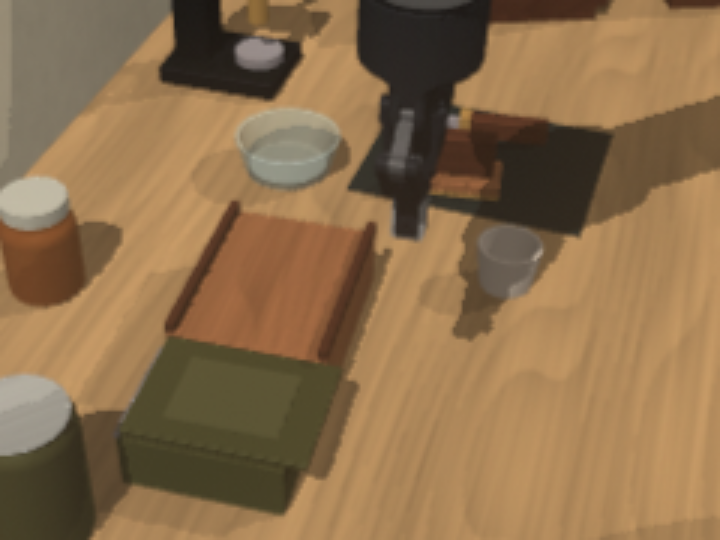

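The lid is shut and level, the board is empty, and both tools are on the mat (knife flat, scraper standing). The arm is clear, so I'm handing in.

```bash
python3 -c "
from h import *
print(bot.job_done())"
```

```text
the job is handed in; nothing more can be done
None
```

I handed the job in at about 50 s. All five offcuts are in the tray, the lid is shut, and the knife (flat) and scraper (standing) are back on the mat; no verdict came back from the judging.

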